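Draw a fixture jaw tight with a cam lock

ROBOT

A 6-joint arm with a two-finger parallel gripper is mounted at the origin on the work surface. World frame = base frame: x ahead of the robot, y to its left, z up, the work surface at z = 0. Lengths are in mm, angles in rad, forces in N, time in s.
With the tool pointing down it reaches from about 325 to 775 mm from the base axis. Payload 5.5 kg.
Tool frame: the origin (TCP) lies between the finger pads; the fingertips stand 17 mm ahead of it and the grasp point (between the pads) lies 2 mm behind it; z points along the fingers, y is the line along which they close (so a half turn about z gives the same grasp; the last joint's range is limited). The gripper opens to 88 mm and grips with 3 to 60 N. Pads are 20 mm wide; open, the fingers measure 115 mm over their backs; the gripper's body (75 mm by 178 mm) begins 61 mm behind the grasp point.
Start: joints at [-1.218, 0.091, 1.231, -0, 1.82, -0.057], TCP at [239.057, -550.335, 239.631] pointing down, gripper open.
Joint ranges: [-2.87, 2.87], [-0.86, 2.18], [0.17, 2.46], [-1.51, 4.65], [0.06, 2.69], [-2.65, 2.65]. Speed limits (rad/s): [2.57, 2.57, 3.01, 3.14, 3.14, 3.14].

INTERFACE

Orientations are given as [roll, pitch, yaw] about the fixed x, y, z axes, in that order (R = Rz(yaw) Ry(pitch) Rx(roll)).
In Python, from bench import env gives the robot as it stands.
- The arm moves only by the shell command python3 -m creep 'ROWS' [OPENING] [FORCE]. ROWS is text: rows parted by semicolons, each of 6 numbers parted by spaces: the shift along the world's x, y, z scaled (see below), then the turn, a rotation vector about the world's x, y, z scaled (see below). A call has 1 to 20 rows; each row is the pose to reach, as a shift and turn from the pose commanded when the call began, turning the shorter way round; what a row does not reach only later rows make up. The controller multiplies each number of a shift by 0.5 m and each number of a turn by 180 degrees. A row lasts 1/12 s, in which the tool goes at most 41.7 mm and 7.16 degrees, less where a joint would pass 70% of its speed; a pose out of reach is approached as far as the arm can. A call with a number of a shift or a turn outside -1 to 1 is refused whole. A call with a gripper value outside its range is refused whole. OPENING is the gripper's target within -1 to 1 (shut at 1, half-way at 0, fully open at -1), set as the call begins (- or left out, the last holds). The fingers move at their own pace and stop on an object; FORCE is the grip in N (left out, the last holds). Time passes only in rows, so rows that repeat a pose let the fingers close. It gives the time, the measured TCP pose, the force, the opening and the grip force at its end, in the units of the state.
- env.get_state(): the state, without advancing time (a new reading comes with each control period).
- env.grab_frame(name): name is "scene" or "top"; returns a dict with "color" (420x560x3 uint8, red, green, blue), "K" (3x3 intrinsics, pixels), "rvec" (rotation vector, rad) and "tvec" (3), from world to camera coordinates, as OpenCV has them. Camera axes: x right, y down, z forward; pixel columns grow to the right and rows downward; lengths in mm; the calibration is good to about 2 mm. A picture is of the moment at which its call begins. There is no depth.
- env.finish_job(): hands the job in; it is judged then, once.
The state is a dict: "time": time; "qpos": joint angles; "joint_velocities": joint speeds; "tau": joint torques, N m; "tcp_pos": TCP position; "eef_rot": TCP orientation; "contact_force": force on the tool from outside, world axes, zero at the start; "ft_torque": the same for the moment, N m; "grip_width": finger opening in mm; "finger_force": force on a finger pad.
Only numpy, scipy, OpenCV 4.12 (cv2) and the standard library are available. Lean on these libraries where they do the work, as an engineer would, in place of code of your own. Each camera call takes 0.05 s, during which the arm holds its last target. There are 200 camera calls.

TASK

Slide the loose metal jaw along its guide rails towards the yellow cam disc until it rests against the two spring plungers and its brass stud stands in the mouth of the cam. Then swing the red crank pin clockwise (seen from above) about half a turn, so that the cam's hook draws the stud in and the jaw is pulled up firmly against its seat. Feel for the tightening and stop there: do not overtighten it or ram the jaw, leave the other things on the bench alone, and let go.

Things in the scene. Friction and masses are not known exactly. Their poses are not given: they have to be found in the camera images.
- cam_axis (a point): Centre of the yellow cam disc at its top face, 44 mm above the bench; z up, x = the direction in which the jaw slides home, y to the left of it. The disc is 92 mm across, 14 mm thick, with a spiral slot whose mouth faces the jaw, on a dark steel plate 320 x 220 x 16 mm fixed to the bench. Its hook begins to compress the plungers at about 1.6 rad of turn.
- cam (a joint): Turn of the cam in rad, 0 to 3.9, growing clockwise from above. At q the crank pin lies at angle pi/2 - q from cam_axis's x axis (anticlockwise positive): at +y at first, then round the side away from the jaw. Starts at 0 to 0.3 (mouth open to the stud); the hook passes behind the stud at 0.8; the jaw meets its seat at 2.6 to 3.3 and is tight 0.2 to 0.3 later (find it by feel). Stays where it is left.
- crank_pin (a point): Red upright round crank pin, 14 mm across, 38 mm from the cam's axis, rising 46 mm above the disc to 90 mm above the bench. The point is on its axis, 69 mm above the bench. Moment needed about the cam's axis: about 0.1 N m (3 N at the pin) while the plungers yield, then rising once the jaw is seated; 0.3 to 0.45 N m (8 to 12 N) is properly tight, over 0.6 N m too tight.
- jaw_post (a point): Black upright round post on the jaw, 16 mm across, 36 mm tall; the point is on its axis half-way up, 62 mm above the bench, 40 mm behind the jaw's front face, 82 mm behind the stud. x axis = slide direction. The jaw is an aluminium block 70 (along the slide) x 60 x 28 mm, about 0.45 kg (oiled, 1 to 4 N to slide), loose between two 16 mm tall rails, 1.5 mm play each side.
- jaw_face (a point): Centre of the jaw's front face, 15 mm above the plate; its x axis points out of the face to the seat.
- stud (a point): Brass upright stud, 10 mm across, on a flat bar that sticks out of the jaw's front face and passes under the cam; the point is on its axis, 37 mm above the bench, 42 mm ahead of the jaw's front face.
- jaw: The whole jaw with its bar and stud; origin under the centre of the block, at the plate's top, 16 mm above the bench.
- seat_face (a point): Middle of the seat: two aluminium blocks 30 mm tall whose faces look at the jaw; the point is in the plane of the faces, 15 mm above the plate, 60 to 64 mm before the cam's axis. Two brass spring plungers stand 6 mm out of the faces, yielding at 1 N and flush at 6 N together. A jaw resting on them has its stud in the cam's mouth.
- seat: The whole seat with its plungers; origin in the plane of its faces, at the plate's top.
- gauge_block: Loose steel block 50 x 22 x 16 mm lying on the plate beside the rails, on the +y side; bystander.
- spare_bolt: Loose steel bolt 30 mm tall, 18 mm head, standing head down on the plate beside the rails, on the -y side; bystander.
- hammer: Hammer lying on the bench, right side; bystander.
- screwdriver: Green screwdriver lying on the bench, right side; bystander.
- wrench: Wrench lying on the bench, left side; bystander.
- angle_plate: Grey angle plate 70 x 50 x 70 mm on the bench, left side; bystander.
- oiler: Small red bottle, 110 mm tall, on the bench, right side; bystander.
Not all that is in view belongs to the job. There is more than one size of the jaw; the job needs the middle-sized.

How it is judged (in metres and radians):
On the way, in this order (a step that is already met when the one before it is completed fails the run):
1. the jaw rests at the plungers with its stud in the mouth of the still open cam (x of stud in the frame of cam_axis above -0.0295 m and value of joint cam below 0.7 rad), for 0.1 s.
2. the hook has drawn the jaw onto its seat (x of jaw_face in the frame of seat_face above -0.0015 m and value of joint cam above 2.3 rad), for 0.1 s.
At the end, for the whole second after the job is handed in: the cam is turned at least 2.3 rad, the jaw's face is within 1.5 mm of its seat and pressed on it with more than 12 N, everything at rest (all of step 2 and contact force between jaw and seat above 12 N and linear speed of jaw below 0.01 m/s); the robot touches nothing.
It fails at once if the jaw is rammed or overtightened against its seat (more than 60 N) (contact force between jaw and seat above 60 N).
It fails at once if a bystander is pushed more than 30 mm (distance of any of gauge_block, spare_bolt, hammer, screwdriver, wrench, angle_plate, oiler from where it was at the start of the episode above 0.03 m).
It also fails if it takes over 69 s, if anything falls off the work surface, if the arm or the gripper's body presses on something with over 40 N, if the wrist force passes 120 N, or if a joint passes its speed limit or range.

## Working session

There is one attempt and no reset: what is moved stays moved. The work goes in short steps, Python scripts to look and compute and a shell command to move; the robot and the scene stay as the last step left them, time stands still between calls to the robot, and variables do not carry over. Pictures are saved under pics/ and viewed, at most 10 in all, crops included, and the job is handed in when it is done.

```bash
mkdir -p pics; ls
python3 - <<'E'
from bench import env
import cv2,pickle
for n in("top","scene"):
    f=env.grab_frame(n); pickle.dump(f,open(f"pics/{n}0.pkl","wb"))
    cv2.imwrite(f"pics/{n}0.png",f["color"][:,:,::-1]); print(n,f["K"],f["rvec"],f["tvec"])
print(env.get_state())
E
```

```text
pics
top [[516.54510808   0.         277.88628115]
 [  0.         516.54510808 206.7084804 ]
 [  0.           0.           1.        ]] [ 2.08149981 -2.15270493  0.22880062] [   9.91614696  471.6967006  1461.84334213]
scene [[499.15048422   0.         284.04347258]
 [  0.         499.15048422 206.48403578]
 [  0.           0.           1.        ]] [ 2.06896763  1.19476272 -0.52332649] [-234.59729085 -214.84641465 1715.94071505]
{'time': 0.1, 'qpos': array([-1.21768683e+00,  9.17732952e-02,  1.23175251e+00, -5.95273559e-07,
        1.81975872e+00, -5.66983907e-02]), 'joint_velocities': array([-0.00129164, -0.00165792, -0.00271919,  0.00063651, -0.00032162,
       -0.00098879]), 'tau': array([ 3.78927376e-03, -4.47857273e+01, -4.07569778e+01,  7.01060216e-02,
        2.84794247e-02, -8.63615082e-05]), 'tcp_pos': array([ 238.98231244, -550.11087778,  238.6333726 ]), 'eef_rot': array([-3.13990347e+00, -9.52985728e-05,  4.09807656e-01]), 'contact_force': array([ 0.24495651, -0.18230297,  0.29407377]), 'ft_torque': array([ 0.01767871,  0.02201387, -0.01577427]), 'finger_force': 0.0, 'grip_width': 87.93371389934332}
```

View pics/top0.png

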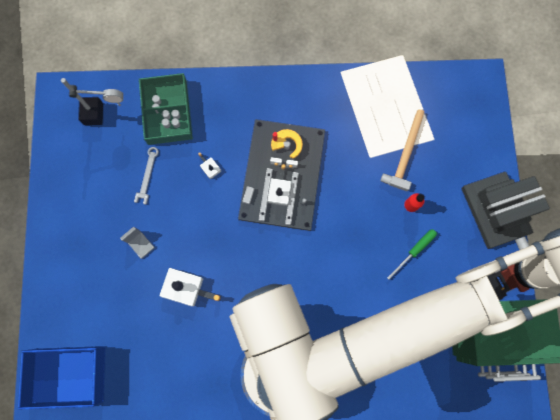

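View pics/scene0.png

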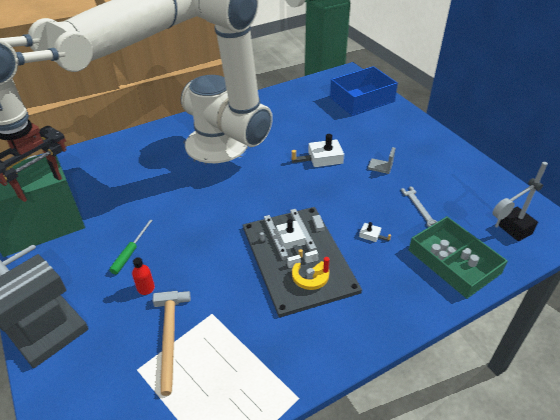

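Top view: there are three jaw look-alikes. The big one is at (181,287), the small one at (210,167), and the middle one is between the rails on the plate at (281,191). The middle one is the one I want. The cam is at (287,143), with the red pin at about (275,136). I'll check this in a close crop and measure.

```bash
cat > h.py <<'E'
import cv2,numpy as np,pickle
def ray(f,uv,z):
    R=cv2.Rodrigues(f["rvec"])[0]; t=np.ravel(f["tvec"]); C=-R.T@t
    d=R.T@np.linalg.inv(f["K"])@np.r_[uv,1.]
    return C+d*(z-C[2])/d[2]
def proj(f,P):
    return cv2.projectPoints(np.float64([P]),f["rvec"],f["tvec"],f["K"],None)[0].ravel()
def tri(fa,a,fb,b):
    A=[]
    for f,u in((fa,a),(fb,b)):
        P=f["K"]@np.c_[cv2.Rodrigues(f["rvec"])[0],np.ravel(f["tvec"])]
        A+= [u[0]*P[2]-P[0],u[1]*P[2]-P[1]]
    A=np.array(A);return np.linalg.lstsq(A[:,:3],-A[:,3],rcond=None)[0]
def blobs(f,lo,hi,box,amin=6):
    h=cv2.cvtColor(f["color"],cv2.COLOR_RGB2HSV); m=cv2.inRange(h,lo,hi)
    k=np.zeros_like(m);x0,y0,x1,y1=box;k[y0:y1,x0:x1]=1;m=m*k
    n,l,s,c=cv2.connectedComponentsWithStats(m)
    return [(s[i,4],s[i,:4],c[i].round(1)) for i in range(1,n) if s[i,4]>=amin],m
E
python3 - <<'E'
from h import *
T=pickle.load(open("pics/top0.pkl","rb"));S=pickle.load(open("pics/scene0.pkl","rb"))
bt=(235,115,330,235);bs=(235,195,365,315)
a=cv2.resize(T["color"][115:235,235:335],(500,600),interpolation=2) 
b=cv2.resize(S["color"][200:315,240:300+60],(300,288)) 
c=np.zeros((600,800,3),np.uint8);c[:600,:500]=a;c[:288,500:]=b
cv2.imwrite("pics/crop0.png",c[:,:,::-1])
for f,bx in((T,bt),(S,bs)):
    for nm,lo,hi in(("yellow",(18,150,120),(35,255,255)),("red",(0,170,80),(8,255,255)),("black",(0,0,0),(180,255,32)),("brass",(10,100,60),(20,220,255))):
        print(nm,[(x[0],x[1].tolist(),x[2].tolist()) for x in blobs(f,lo,hi,bx)[0]])
# plate
for f in(T,S):
    h=cv2.cvtColor(f["color"],cv2.COLOR_RGB2HSV)
E
```

```text
yellow [(np.int32(394), [272, 130, 30, 28], [287.8, 141.0])]
red [(np.int32(6), [275, 132, 2, 5], [275.7, 134.0])]
black []
brass [(np.int32(105), [271, 131, 26, 21], [281.9, 141.4]), (np.int32(42), [290, 132, 13, 26], [297.7, 147.4]), (np.int32(16), [281, 164, 4, 5], [282.9, 166.0]), (np.int32(6), [289, 165, 3, 2], [290.0, 165.5])]
yellow [(np.int32(9), [300, 250, 2, 6], [300.6, 252.7]), (np.int32(579), [292, 261, 37, 29], [310.5, 277.1])]
red [(np.int32(63), [324, 257, 5, 15], [325.9, 263.8])]
black [(np.int32(43), [287, 222, 6, 10], [289.4, 227.2])]
brass [(np.int32(18), [298, 249, 5, 8], [300.8, 252.5]), (np.int32(11), [322, 264, 3, 9], [322.8, 268.6])]
```

View pics/crop0.png

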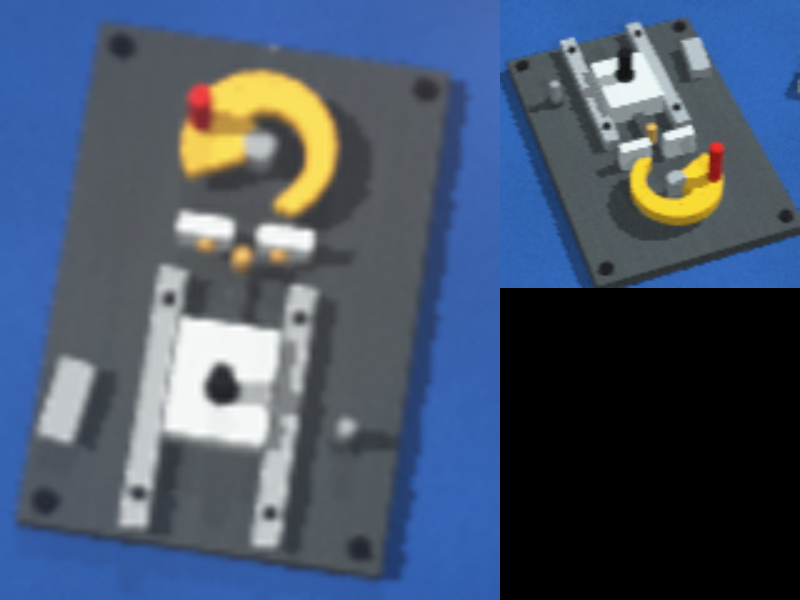

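Run:
```python
from h import *
np.set_printoptions(precision=1,suppress=True)
T=pickle.load(open("pics/top0.pkl","rb"));S=pickle.load(open("pics/scene0.pkl","rb"))
tc=lambda x,y:(235+x/5-.4,115+y/5-.4)
sc=lambda x,y:(240+(x-500)/2.5-.3,200+y/2.5-.3)
c=[ray(T,tc(*p),16) for p in((122,46),(426,90),(360,548),(45,502))]
print("screws top",c,"len",np.linalg.norm(c[0]-c[3]),np.linalg.norm(c[1]-c[2]),np.linalg.norm(c[0]-c[1]))
s=[ray(S,sc(*p),16) for p in((786,216),(605,269),(522,66),(679,27))]
print("screws scene",s)
for q in(c,s):
    d=(q[0]-q[3])+(q[1]-q[2]); print("yaw",np.degrees(np.arctan2(d[1],d[0])), "ctr",np.mean(q,0))
m=blobs(T,(10,100,60),(35,255,255),(271,125,306,160))[1]
p=max(cv2.findContours(m,0,1)[0],key=cv2.contourArea)
print("cam circ top",ray(T,cv2.minEnclosingCircle(p)[0],40), "r",cv2.minEnclosingCircle(p)[1])
print("hub top",ray(T,tc(260,147),48),"hub scene",ray(S,sc(676,178),50),tri(T,tc(260,147),S,sc(676,178)))
# ends of post/pin
print("pin top",ray(T,tc(200,92),90),ray(S,sc(716,148),90),tri(T,tc(200,92),S,sc(716,148)))
print("post top",ray(T,tc(220,370),80),ray(S,sc(626,52),80),tri(T,tc(220,370),S,sc(626,52)))
print("stud top",ray(T,tc(241,252),45),ray(S,sc(652,126),45),tri(T,tc(241,252),S,sc(652,126)))
```

```text
screws top [array([742.2,  43. ,  16. ]), array([ 707.6, -143.5,   16. ]), array([422.7, -89.8,  16. ]), array([456.7,  96.5,  16. ])] len 290.44095911962035 289.8453053843092 189.71811726342688
screws scene [array([744.6,  45.9,  16. ]), array([ 709.1, -142.4,   16. ]), array([423.7, -87.7,  16. ]), array([458.9,  98.7,  16. ])]
yaw -10.652590943757895 ctr [582.3 -23.4  16. ]
yaw -10.661297729288128 ctr [584.1 -21.4  16. ]
cam circ top [665.  -38.5  40. ] r 15.891457557678223
hub top [663.2 -38.7  48. ] hub scene [671. -39.  50.] [665.7 -37.5  43. ]
pin top [683.9  -3.3  90. ] [686.   -3.7  90. ] [684.7  -3.1  88.3]
post top [518.5  -9.4  80. ] [518.7  -7.7  80. ] [518.7  -8.7  80.4]
stud top [599. -25.  45.] [596.2 -21.6  45. ] [598.4 -24.1  48.4]
```

```bash
python3 -m creep '.05 .1 -.02 0 0 .08;.1 .2 -.04 0 0 .12;.15 .3 -.06 0 0 .16;.2 .4 -.06 0 0 .2;.25 .5 -.06 0 0 .24;.3 .6 -.06 0 0 .28;.35 .7 -.06 0 0 .32;.4 .8 -.06 0 0 .36;.44 .9 -.06 0 0 .4;.46 .95 -.06 0 0 .44;.48 1 -.06 0 0 .48;.48 1 -.06 0 0 .52;.48 1 -.06 0 0 .56;.48 1 -.06 0 0 .6;.48 1 -.06 0 0 .64;.48 1 -.06 0 0 .68;.48 1 -.06 0 0 .72;.48 1 -.06 0 0 .76;.48 1 -.06 0 0 .8;.48 1 -.06 0 0 .81' 1 10
```

```text
time: 1.77
tcp_pos: [478.9, -50.2, 209.1]
eef_rot: [-3.142, -0.001, 2.916]
contact_force: [0.3, -0.1, 0.4]
grip_width: 0.6
finger_force: 0.0
```

```bash
python3 -m creep '0 .06 0 0 0 .013;0 .098 0 0 0 .013;0 .098 -.07 0 0 .013;0 .098 -.14 0 0 .013;0 .098 -.21 0 0 .013;0 .098 -.26 0 0 .013;0 .098 -.284 0 0 .013;0 .098 -.284 0 0 .013;0 .098 -.284 0 0 .013'
python3 - <<'E'
from bench import env
from h import *
for n in("top","scene"):
    f=env.grab_frame(n); pickle.dump(f,open(f"pics/{n}1.pkl","wb"))
    cv2.imwrite(f"pics/{n}1.png",f["color"][:,:,::-1])
c=cv2.resize(f["color"][180:315,230:370],(622,600));cv2.imwrite("pics/c1.png",c[:,:,::-1])
E
```

```text
time: 2.52
tcp_pos: [479.1, -1.4, 68.0]
eef_rot: [-3.142, -0.0, 2.951]
contact_force: [0.7, 0.3, 0.1]
grip_width: 0.6
finger_force: 0.0
```

View pics/c1.png

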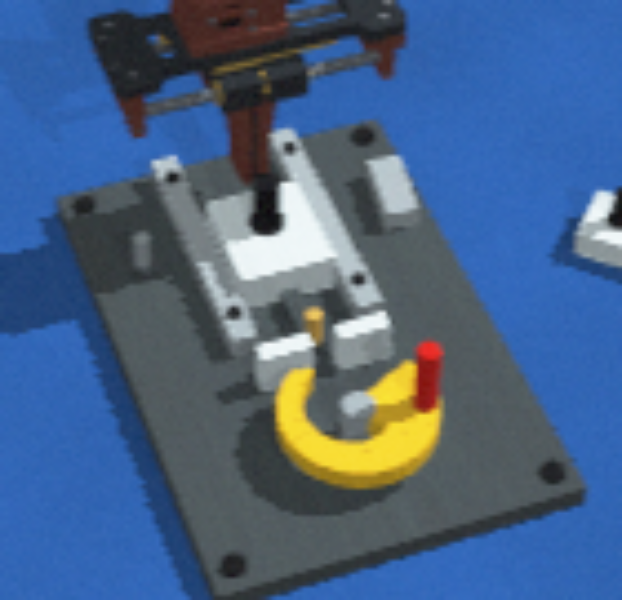

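The close crop shows the shut fingers at (250,150), right behind the post at (265,200) and centred on it. The middle jaw is confirmed, so I'm pushing.

```bash
python3 -m creep '.01 -.002 0 0 0 0;.02 -.004 0 0 0 0;.03 -.0055 0 0 0 0;.036 -.007 0 0 0 0;.042 -.008 0 0 0 0;.047 -.009 0 0 0 0;.052 -.01 0 0 0 0;.057 -.011 0 0 0 0;.062 -.012 0 0 0 0;.067 -.0125 0 0 0 0;.072 -.0135 0 0 0 0;.077 -.0145 0 0 0 0;.082 -.0155 0 0 0 0;.087 -.0165 0 0 0 0;.092 -.0175 0 0 0 0;.096 -.018 0 0 0 0;.1 -.019 0 0 0 0;.1 -.019 0 0 0 0'
```

```text
time: 4.12
tcp_pos: [529.5, -10.9, 67.6]
eef_rot: [3.142, 0.001, 2.951]
contact_force: [-0.1, 0.1, 0.3]
grip_width: 0.3
finger_force: 0.0
```

```bash
python3 -m creep '.003 -.0006 0 0 0 0;.006 -.0012 0 0 0 0;.009 -.0018 0 0 0 0;.009 -.0018 0 0 0 0'
```

```text
time: 4.45
tcp_pos: [533.8, -11.8, 67.6]
eef_rot: [-3.142, 0.0, 2.951]
contact_force: [-1.0, -0.4, -0.4]
grip_width: 0.4
finger_force: 0.3
```

```bash
cat > m.py <<'E'
import sys
from bench import env
from h import *
np.set_printoptions(precision=1,suppress=True)
k=sys.argv[1]
T=env.grab_frame("top");S=env.grab_frame("scene")
for n,f in(("top",T),("scene",S)): pickle.dump(f,open(f"pics/{n}{k}.pkl","wb"))
c=cv2.resize(S["color"][200:315,250:370],(626,600),interpolation=2)
cv2.imwrite(f"pics/c{k}.png",c[:,:,::-1])
E
python3 m.py 2
```

```text
(no output)
```

View pics/c2.png

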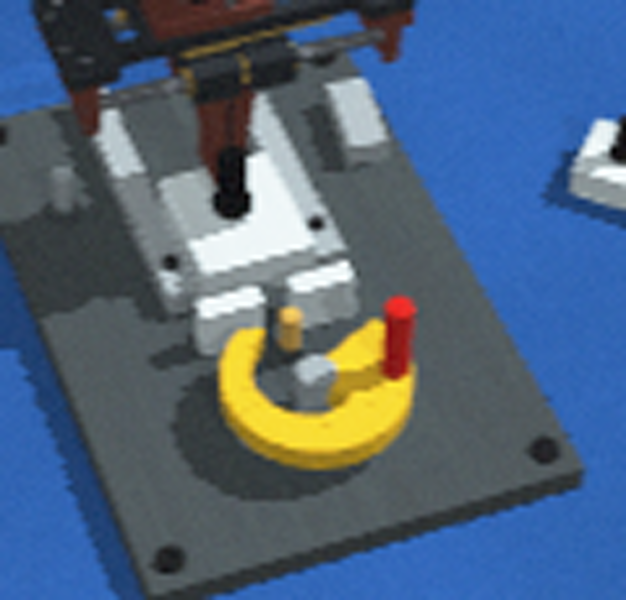

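The crop shows the jaw almost home, with the stud at (290,325) entering the cam's mouth. I'll measure how far it has left to go.

```bash
cat > d.py <<'E'
import sys
from h import *
np.set_printoptions(precision=1,suppress=True)
u=np.array([.983,-.185,0]);n=np.array([.185,.983,0]);A=np.array([665,-37.5,0])
for k in sys.argv[1:]:
    S=pickle.load(open(f"pics/scene{k}.pkl","rb"))
    for x in blobs(S,(8,70,60),(24,230,255),(294,240,312,270),4)[0]:
        if x[1][2]<8: p=ray(S,x[2],42);print(k,"stud",x[0],x[2],"cam frame",(p-A)@u,(p-A)@n)
    for x in blobs(S,(0,0,0),(180,255,36),(275,215,315,262),15)[0]:
        p=ray(S,x[2],62);print(k,"post",x[0],x[2],(p-A)@u,(p-A)@n)
    for x in blobs(S,(0,170,80),(8,255,255),(290,240,345,290),20)[0]:
        p=ray(S,x[2],69);print(k,"pin",x[0],x[2],p,(p-A)@u,(p-A)@n)
E
python3 d.py 0 2
```

```text
0 stud 31 [300.4 252.3] cam frame -66.01488328215021 0.9826722518998423
0 stud 5 [295.2 263.6] cam frame -34.66075803380146 -24.891097835615938
0 stud 14 [299.1 266.1] cam frame -23.63392408870131 -18.402938781472983
0 post 49 [289.4 226.6] -145.16436585222124 -1.2099118771776212
0 pin 63 [325.9 263.8] [684.5  -2.1  69. ] 12.567722437004676 38.440020508159684
2 stud 38 [305.2 262.6] cam frame -29.262565421806954 0.2899255303268635
2 stud 5 [295.2 263.6] cam frame -34.66075803380146 -24.891097835615938
2 stud 14 [299.1 266.4] cam frame -22.71314387910349 -18.745730166229375
2 post 20 [291.  216.8] -178.98918518706478 15.48984193262664
2 post 72 [294.  234.8] -112.64165631626652 0.0847950735801355
2 pin 63 [325.8 263.7] [684.1  -2.1  69. ] 12.18825546517946 38.33084882901861
```

```bash
python3 -m creep '.002 -.0004 0 0 0 0;.004 -.0007 0 0 0 0;.006 -.0011 0 0 0 0;.006 -.0011 0 0 0 0;.006 -.0011 0 0 0 0'; python3 -m creep '.002 -.0004 0 0 0 0;.004 -.0007 0 0 0 0;.004 -.0007 0 0 0 0;.004 -.0007 0 0 0 0';python3 -m creep '.002 -.0004 0 0 0 0;.002 -.0004 0 0 0 0;.002 -.0004 0 0 0 0'
```

```text
time: 4.97
tcp_pos: [536.6, -12.3, 67.5]
eef_rot: [-3.142, 0.0, 2.951]
contact_force: [-0.5, 0.2, 0.2]
grip_width: 0.5
finger_force: 0.3
time: 5.3
tcp_pos: [538.7, -12.7, 67.6]
eef_rot: [-3.142, 0.0, 2.951]
contact_force: [-1.0, 0.7, -1.3]
grip_width: 0.5
finger_force: 0.3
time: 5.55
tcp_pos: [539.6, -12.9, 67.6]
eef_rot: [-3.142, 0.0, 2.951]
contact_force: [-0.9, 1.2, -0.3]
grip_width: 0.6
finger_force: 0.3
```

```bash
python3 -m creep '.002 -.0004 0 0 0 0;.004 -.0007 0 0 0 0;.004 -.0007 0 0 0 0;.004 -.0007 0 0 0 0';python3 m.py 3; python3 d.py 3
```

```text
time: 5.88
tcp_pos: [541.7, -13.2, 67.7]
eef_rot: [-3.142, 0.0, 2.951]
contact_force: [-0.2, 0.1, -0.6]
grip_width: 0.5
finger_force: 0.3
3 stud 34 [306.3 264.5] cam frame -22.45795797679834 0.679002934493953
3 stud 5 [295.2 263.6] cam frame -34.66075803380146 -24.891097835615938
3 stud 13 [299.1 266.2] cam frame -23.32688181401614 -18.517245589352843
3 post 25 [292.2 218.5] -171.67470222180842 16.341292803268338
3 post 70 [295.1 236.9] -104.55300473911393 0.21631312201893138
3 pin 66 [325.8 263.8] [684.3  -2.3  69. ] 12.485233388446247 38.20697115767399
```

Run:
```python
from h import *
T=pickle.load(open("pics/top3.pkl","rb"));S=pickle.load(open("pics/scene3.pkl","rb"))
c=np.hstack([cv2.resize(f["color"][y:y+60,x:x+40],(400,600),interpolation=2) for f,x,y in((T,266,128),(S,280,225))])
cv2.imwrite("pics/c3b.png",c[:,:,::-1])
```

```text
(no output)
```

View pics/c3b.png

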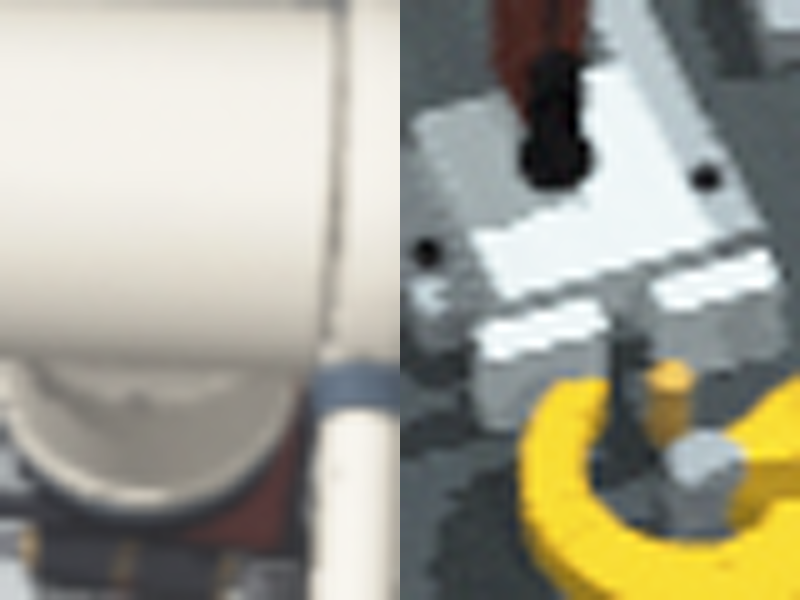

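The gap between jaw and seat is about 6 mm, which puts the jaw at the plunger tips. The stud at (670,400) stands in the mouth. One more small nudge until the plungers push back.

```bash
python3 -m creep '.0015 -.0003 0 0 0 0;.003 -.0006 0 0 0 0;.003 -.0006 0 0 0 0;.003 -.0006 0 0 0 0'; python3 -c "
from bench import env;s=env.get_state();print(s['contact_force'],s['tcp_pos'])"
```

```text
time: 6.32
tcp_pos: [543.1, -13.5, 67.7]
eef_rot: [3.142, 0.0, 2.951]
contact_force: [-0.8, 0.4, -0.4]
grip_width: 0.6
finger_force: 0.5
[-0.84149628  0.36335466 -0.35764068] [543.14049948 -13.50497009  67.70503482]
```

```bash
python3 -m creep '.0015 -.0003 0 0 0 0;.003 -.0006 0 0 0 0;.003 -.0006 0 0 0 0;.003 -.0006 0 0 0 0'; python3 m.py 4; python3 d.py 4
```

```text
time: 6.65
tcp_pos: [544.5, -13.7, 67.7]
eef_rot: [3.142, -0.0, 2.951]
contact_force: [-2.0, -0.1, 1.5]
grip_width: 0.5
finger_force: 1.2
4 stud 5 [295.2 263.6] cam frame -34.66075803380146 -24.891097835615938
4 stud 14 [299.1 266.4] cam frame -22.71314387910349 -18.745730166229375
4 stud 34 [306.9 265.1] cam frame -20.10541181012211 1.4056820041280447
4 post 16 [302.9 216.7] -168.4537932320365 46.30773550498007
4 post 26 [292.9 219.4] -167.76430026061024 16.95558121151269
4 post 66 [295.3 237.8] -101.34510568779638 -0.3983911207549191
4 pin 65 [325.7 263.9] [684.5  -2.7  69. ] 12.699625856545623 37.85013393848735
```

The force on the finger pad rises from 0.3 to 1.2 N, so the plungers are touched and the stud is in the mouth. I'm backing off, lifting, and going above the crank pin.

```bash
python3 -m creep '-.015 .003 0 0 0 0;-.03 .006 0 0 0 0;-.03 .006 .08 0 0 0;-.03 .006 .14 0 0 .03;-.03 .006 .2 0 0 .06;.05 .01 .2 0 0 .09;.13 .015 .2 0 0 .12;.2 .02 .2 0 0 .15;.25 .021 .2 0 0 .18;.28 .0214 .2 0 0 .21;.28 .0214 .2 0 0 .24;.28 .0214 .2 0 0 .254;.28 .0214 .2 0 0 .254;.28 .0214 .2 0 0 .254' 0 5; python3 m.py 5; python3 d.py 5
```

```text
time: 7.92
tcp_pos: [684.3, -3.0, 167.7]
eef_rot: [-3.141, 0.0, -2.536]
contact_force: [0.8, -0.4, -0.3]
grip_width: 44.0
finger_force: 0.0
5 stud 14 [299.1 266.4] cam frame -22.71314387910349 -18.745730166229375
5 stud 35 [306.9 265.2] cam frame -19.79849819822196 1.2874405676728022
5 post 15 [309.9 229.5] -116.71328225765726 46.66063406413791
5 post 54 [295.4 238.1] -100.249165700174 -0.5204810696472144
5 pin 65 [325.7 263.9] [684.5  -2.7  69. ] 12.699625856545623 37.85013393848735
```

```bash
python3 -m creep '0 0 -.07 0 0 0;0 0 -.14 0 0 0;0 0 -.18 0 0 0;0 0 -.192 0 0 0;0 0 -.192 0 0 0'; python3 -m creep '0 0 0 0 0 0;0 0 0 0 0 0;0 0 0 0 0 0;0 0 0 0 0 0;0 0 0 0 0 0;0 0 0 0 0 0' 1 5;  python3 m.py 6; python3 d.py 6
```

```text
time: 8.43
tcp_pos: [683.1, -3.0, 69.3]
eef_rot: [3.139, -0.003, -2.535]
contact_force: [1.2, -0.2, 0.4]
grip_width: 43.6
finger_force: 0.0
time: 8.93
tcp_pos: [685.2, -3.2, 73.0]
eef_rot: [-3.14, 0.002, -2.535]
contact_force: [-0.5, -0.1, 4.0]
grip_width: 14.2
finger_force: 5.0
6 stud 43 [297. 266.] cam frame -25.716627596965143 -23.305691832839457
6 stud 13 [306.2 267.4] cam frame -13.665621950197707 -2.9701285179758754
6 post 50 [295.4 238.2] -99.91333337735722 -0.6434506664223925
```

View pics/c6.png

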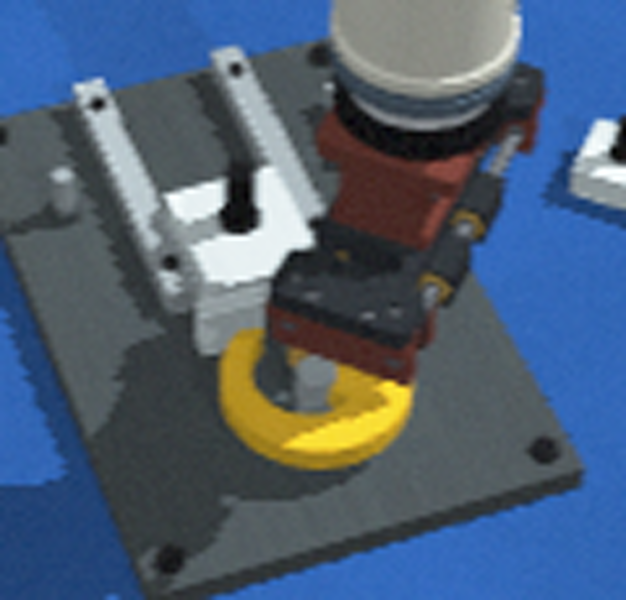

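Gripped: opening 14.2 mm on the 14 mm pin. In the crop the gripper covers the pin at about (400,330), and the jaw hasn't moved. I'll work out the arc shifts.

```bash
cat > arc.py <<'E'
import sys,numpy as np
a0,a1,st=map(float,sys.argv[1:4])   # turned angle from start, deg
th=60.3
P=lambda a:38*np.array([np.cos(np.radians(th-a)),np.sin(np.radians(th-a))])
for a in np.arange(a0+st,a1+.01,st):
    d=(P(a)-P(a0))/500; print(f"{a:g}: {d[0]:.3f} {d[1]:.3f} 0 0 0 {-.87*(a-a0)/180:.3f}")
E
python3 arc.py 0 75 5; echo;python3 arc.py 75 130 5
```

```text
5: 0.006 -0.004 0 0 0 -0.024
10: 0.011 -0.008 0 0 0 -0.048
15: 0.016 -0.012 0 0 0 -0.073
20: 0.020 -0.017 0 0 0 -0.097
25: 0.024 -0.022 0 0 0 -0.121
30: 0.028 -0.028 0 0 0 -0.145
35: 0.031 -0.034 0 0 0 -0.169
40: 0.034 -0.040 0 0 0 -0.193
45: 0.036 -0.046 0 0 0 -0.217
50: 0.037 -0.052 0 0 0 -0.242
55: 0.038 -0.059 0 0 0 -0.266
60: 0.038 -0.066 0 0 0 -0.290
65: 0.038 -0.072 0 0 0 -0.314
70: 0.037 -0.079 0 0 0 -0.338
75: 0.036 -0.085 0 0 0 -0.362

80: -0.002 -0.006 0 0 0 -0.024
85: -0.004 -0.012 0 0 0 -0.048
90: -0.007 -0.018 0 0 0 -0.073
95: -0.011 -0.024 0 0 0 -0.097
100: -0.015 -0.029 0 0 0 -0.121
105: -0.019 -0.034 0 0 0 -0.145
110: -0.024 -0.039 0 0 0 -0.169
115: -0.030 -0.043 0 0 0 -0.193
120: -0.035 -0.046 0 0 0 -0.217
125: -0.041 -0.049 0 0 0 -0.242
130: -0.047 -0.052 0 0 0 -0.266
```

```bash
python3 -m creep '.006 -.004 0 0 0 -.024;.011 -.008 0 0 0 -.048;.016 -.012 0 0 0 -.073;.02 -.017 0 0 0 -.097;.024 -.022 0 0 0 -.121;.028 -.028 0 0 0 -.145;.028 -.028 0 0 0 -.145;.028 -.028 0 0 0 -.145'
```

```text
time: 9.7
tcp_pos: [699.9, -15.7, 72.9]
eef_rot: [3.14, 0.004, -2.99]
contact_force: [3.3, 3.4, 2.8]
grip_width: 13.6
finger_force: 5.0
```

```bash
python3 -m creep '.004 -.006 0 0 0 -.024;.008 -.012 0 0 0 -.048;.01 -.018 0 0 0 -.072;.011 -.024 0 0 0 -.097;.012 -.031 0 0 0 -.121;.012 -.038 0 0 0 -.145;.012 -.044 0 0 0 -.169;.011 -.051 0 0 0 -.193;.01 -.057 0 0 0 -.217;.01 -.057 0 0 0 -.217;.01 -.057 0 0 0 -.217'
```

```text
time: 10.62
tcp_pos: [706.1, -45.5, 72.9]
eef_rot: [3.138, 0.006, 2.611]
contact_force: [9.0, 0.4, 0.5]
grip_width: 13.8
finger_force: 5.0
```

```bash
python3 -m creep '.005 -.001 0 0 0 0;.003 -.007 0 0 0 -.024;.001 -.013 0 0 0 -.048;-.003 -.019 0 0 0 -.073;-.007 -.025 0 0 0 -.097;-.011 -.03 0 0 0 -.121;-.015 -.035 0 0 0 -.145;-.015 -.035 0 0 0 -.145;-.015 -.035 0 0 0 -.145'; python3 m.py 7; python3 arc.py 105 210 5
```

```text
time: 11.37
tcp_pos: [697.9, -64.0, 72.6]
eef_rot: [3.138, 0.004, 2.155]
contact_force: [7.9, -2.2, 1.9]
grip_width: 14.0
finger_force: 5.0
110: -0.005 -0.005 0 0 0 -0.024
115: -0.010 -0.009 0 0 0 -0.048
120: -0.016 -0.012 0 0 0 -0.073
125: -0.022 -0.015 0 0 0 -0.097
130: -0.028 -0.018 0 0 0 -0.121
135: -0.034 -0.020 0 0 0 -0.145
140: -0.040 -0.021 0 0 0 -0.169
145: -0.047 -0.022 0 0 0 -0.193
150: -0.054 -0.023 0 0 0 -0.217
155: -0.060 -0.022 0 0 0 -0.242
160: -0.067 -0.021 0 0 0 -0.266
165: -0.073 -0.020 0 0 0 -0.290
170: -0.080 -0.018 0 0 0 -0.314
175: -0.086 -0.016 0 0 0 -0.338
180: -0.092 -0.013 0 0 0 -0.362
185: -0.097 -0.009 0 0 0 -0.387
190: -0.103 -0.005 0 0 0 -0.411
195: -0.107 -0.001 0 0 0 -0.435
200: -0.112 0.004 0 0 0 -0.459
205: -0.116 0.010 0 0 0 -0.483
210: -0.120 0.015 0 0 0 -0.507
```

View pics/c7.png

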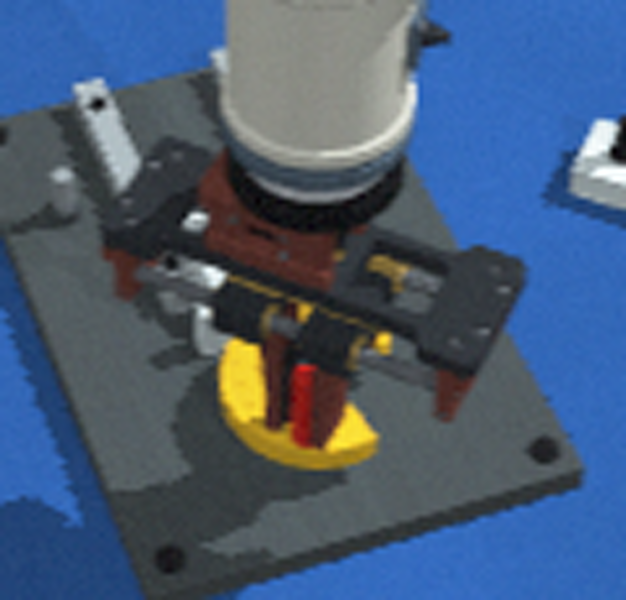

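The crop shows the pin at (300,405), still held but out towards the pads' outer edge. I'll locate it so I can re-centre the grip.

```bash
python3 d.py 7|grep pin
python3 - <<'E'
from h import *
S=pickle.load(open("pics/scene7.pkl","rb"))
for x in blobs(S,(0,190,120),(6,255,255),(290,255,330,300),5)[0]:
    x0,y0,w,h=x[1]; print(x[1],ray(S,(x0+w/2-.5,y0+h-1),52),ray(S,x[2],60))
E
```

```text
7 pin 59 [307.6 277.1] [697.2 -63.1  69. ] 36.37015367656799 -19.25492646412538
[306 270   4  16] [706.33975319 -68.59652228  52.        ] [691.72555288 -60.06868653  60.        ]
```

```bash
sed -i 's/^th=.*/th=-43.3/' arc.py; python3 arc.py 0 30 5;echo; python3 arc.py 30 60 3; echo; python3 arc.py 60 90 3
```

```text
5: -0.005 -0.005 0 0 0 -0.024
10: -0.010 -0.009 0 0 0 -0.048
15: -0.015 -0.013 0 0 0 -0.073
20: -0.021 -0.016 0 0 0 -0.097
25: -0.027 -0.018 0 0 0 -0.121
30: -0.033 -0.021 0 0 0 -0.145

33: -0.004 -0.001 0 0 0 -0.014
36: -0.008 -0.002 0 0 0 -0.029
39: -0.012 -0.003 0 0 0 -0.043
42: -0.016 -0.003 0 0 0 -0.058
45: -0.020 -0.003 0 0 0 -0.073
48: -0.024 -0.003 0 0 0 -0.087
51: -0.028 -0.003 0 0 0 -0.101
54: -0.031 -0.003 0 0 0 -0.116
57: -0.035 -0.002 0 0 0 -0.131
60: -0.039 -0.001 0 0 0 -0.145

63: -0.004 0.001 0 0 0 -0.014
66: -0.008 0.002 0 0 0 -0.029
69: -0.011 0.004 0 0 0 -0.043
72: -0.015 0.005 0 0 0 -0.058
75: -0.019 0.007 0 0 0 -0.073
78: -0.022 0.009 0 0 0 -0.087
81: -0.025 0.011 0 0 0 -0.101
84: -0.029 0.014 0 0 0 -0.116
87: -0.032 0.016 0 0 0 -0.131
90: -0.035 0.019 0 0 0 -0.145
```

Next I'll correct outward by (+.003, -.001) and turn about 20° (q ≈ 2.5), before the earliest seating.

```bash
python3 -m creep '.003 -.001 0 0 0 0;-.002 -.006 0 0 0 -.024;-.007 -.01 0 0 0 -.048;-.012 -.014 0 0 0 -.073;-.018 -.017 0 0 0 -.097;-.018 -.017 0 0 0 -.097;-.018 -.017 0 0 0 -.097'
```

```text
time: 12.05
tcp_pos: [688.3, -72.4, 72.6]
eef_rot: [3.139, 0.002, 1.85]
contact_force: [5.2, -1.1, 2.2]
grip_width: 14.1
finger_force: 5.0
```

```bash
cat > feel.py <<'E'
from bench import env
import numpy as np
s=env.get_state();d=s["tcp_pos"][:2]-[669.5,-37.1];th=np.arctan2(d[1],d[0]);F=s["contact_force"]
t=np.array([np.sin(th),-np.cos(th)]);print("q %.2f r %.1f tang %.1f rad %.1f"%(np.pi/2-th-.186,np.hypot(*d),-F[:2]@t,F[:2]@d/np.hypot(*d)))
E
python3 feel.py
python3 -m creep '-.006 -.002 0 0 0 -.024;-.012 -.005 0 0 0 -.048;-.012 -.005 0 0 0 -.048;-.012 -.005 0 0 0 -.048' |grep force; python3 feel.py
python3 -m creep '-.004 -.001 0 0 0 -.014;-.008 -.002 0 0 0 -.029;-.008 -.002 0 0 0 -.029' |grep force; python3 feel.py
```

```text
q 2.47 r 40.0 tang 4.1 rad 3.4
contact_force: [5.3, -3.2, 2.4]
finger_force: 5.0
q 2.63 r 40.3 tang 4.0 rad 4.7
contact_force: [5.2, -4.9, 2.2]
finger_force: 5.0
q 2.74 r 40.6 tang 4.0 rad 6.0
```

```bash
python3 -m creep '-.004 -.003 0 0 0 -.014;-.008 -.004 0 0 0 -.029;-.008 -.004 0 0 0 -.029' |grep t_force; python3 feel.py
python3 -m creep '-.004 0 0 0 0 -.014;-.008 -.001 0 0 0 -.029;-.008 -.001 0 0 0 -.029' |grep t_force; python3 feel.py
```

```text
contact_force: [5.2, -2.4, 3.3]
q 2.84 r 41.0 tang 4.9 rad 3.0
contact_force: [3.3, -2.0, 3.3]
q 2.94 r 41.3 tang 3.3 rad 2.0
```

```bash
python3 -m creep '-.004 0 0 0 0 -.014;-.008 0 0 0 0 -.029;-.008 0 0 0 0 -.029' |grep t_force; python3 feel.py
python3 -m creep '-.004 .001 0 0 0 -.014;-.007 .001 0 0 0 -.029;-.007 .001 0 0 0 -.029' |grep t_force; python3 feel.py
```

```text
contact_force: [3.8, -2.7, 3.2]
q 3.04 r 41.5 tang 4.0 rad 2.4
contact_force: [5.6, -2.8, 2.6]
q 3.12 r 41.6 tang 6.0 rad 1.9
```

Tightening has begun, so smaller steps now.

```bash
python3 -m creep '-.003 .0005 0 0 0 -.01;-.003 .0005 0 0 0 -.01;-.003 .0005 0 0 0 -.01' |grep t_force; python3 feel.py
python3 -m creep '-.003 .0005 0 0 0 -.01;-.003 .0005 0 0 0 -.01;-.003 .0005 0 0 0 -.01' |grep t_force; python3 feel.py
```

```text
contact_force: [5.1, -3.7, 1.3]
q 3.15 r 41.7 tang 5.7 rad 2.6
contact_force: [6.0, -4.0, 2.4]
q 3.19 r 41.8 tang 6.8 rad 2.5
```

```bash
python3 -m creep '-.003 .0007 0 0 0 -.01;-.003 .0007 0 0 0 -.01;-.003 .0007 0 0 0 -.01' |grep t_force; python3 feel.py
python3 -m creep '-.003 .0007 0 0 0 -.01;-.003 .0007 0 0 0 -.01;-.003 .0007 0 0 0 -.01' |grep t_force; python3 feel.py
```

```text
contact_force: [6.0, -4.1, 2.8]
q 3.23 r 41.8 tang 6.9 rad 2.4
contact_force: [7.3, -4.3, 2.2]
q 3.26 r 41.9 tang 8.2 rad 2.0
```

```bash
python3 -m creep '-.003 .0008 0 0 0 -.01;-.003 .0008 0 0 0 -.01;-.003 .0008 0 0 0 -.01;-.003 .0008 0 0 0 -.01' |grep t_force; python3 feel.py;python3 m.py 8
```

```text
contact_force: [9.5, -4.2, 1.5]
q 3.28 r 41.9 tang 10.3 rad 0.9
```

The moment is about 0.39 N m (10.3 N at the pin), in the middle of the proper band. Letting go and lifting.

```bash
python3 -m creep '0 0 0 0 0 0;0 0 0 0 0 0;0 0 0 0 0 0;0 0 0 0 0 0;0 0 0 0 0 0;0 0 0 0 0 0' 0; python3 -m creep '0 0 .03 0 0 0;0 0 .08 0 0 0;0 0 .14 0 0 0;0 0 .2 0 0 0;.05 -.1 .25 0 0 0;.05 -.18 .25 0 0 0;.05 -.26 .25 0 0 0;.05 -.34 .25 0 0 0;.05 -.4 .25 0 0 0;.05 -.4 .25 0 0 0;.05 -.4 .25 0 0 0'; python3 m.py 9; python3 d.py 9
python3 - <<'E'
from h import *
T=pickle.load(open("pics/top9.pkl","rb"));S=pickle.load(open("pics/scene9.pkl","rb"))
c=np.hstack([cv2.resize(f["color"][y:y+90,x:x+60],(400,600),interpolation=2) for f,x,y in((T,256,120),(S,275,215))])
cv2.imwrite("pics/c9b.png",c[:,:,::-1])
E
```

```text
time: 15.57
tcp_pos: [653.7, -75.3, 71.2]
eef_rot: [-3.141, 0.0, 1.088]
contact_force: [-0.2, -0.0, 0.2]
grip_width: 43.6
finger_force: 0.0
time: 16.48
tcp_pos: [678.2, -278.1, 195.3]
eef_rot: [-3.14, 0.0, 1.084]
contact_force: [-0.8, 0.3, 0.5]
grip_width: 44.2
finger_force: 0.0
9 stud 5 [303.  258.4] cam frame -44.2818340634364 -0.01905248823874217
9 stud 19 [298.5 264.7] cam frame -28.45325892826415 -18.235034168529015
9 post 48 [296.5 240.1] -92.59829151831623 -0.2647664747830163
9 pin 58 [295.6 267.7] [657.5 -73.2  69. ] -0.7560386064332567 -36.49373495901722
```

View pics/c9b.png

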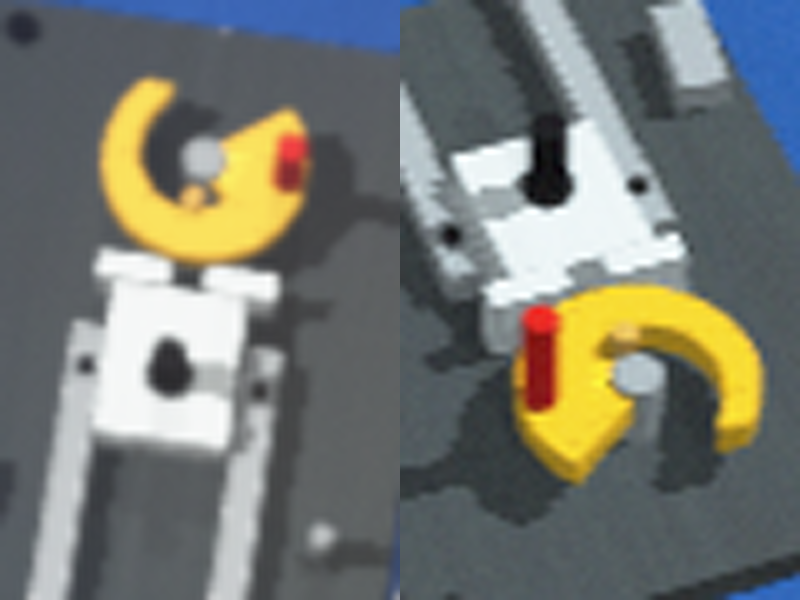

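The jaw sits flush on the seat, the stud is drawn in at (190,195), the pin is at (290,160), and the gripper is clear. Bystanders are in place. Handing in.

```bash
python3 -c "
from bench import env;print(env.finish_job())"
```

```text
the job is handed in; nothing more can be done
None
```

I handed the job in: the jaw is drawn flush onto its seat, with the cam at about 3.28 rad and tightened to about 0.39 N m by feel, and the gripper is clear of everything; the hand-in returned no verdict.

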